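# Clock an orange pipe tee on its seal and lock the jig

## Task

Screw the orange tee on its stand clockwise until you feel its seal take up, then keep turning the same way to the first point where its run is in line with the two grey pipe stubs, and leave it there: stopping before the seal is tight would leak, half a turn too far crushes it. Then throw the red lock lever all the way over. Handle the tee gently, without leaning on it, and leave the carton, the tin and the loose coupling where they are.

Things in the scene. Friction and masses are not known exactly. Their poses are not given: they have to be found in the camera images.
- tee_mid (a point): Centre of the orange plastic tee's run, 100 to 106 mm above the bench. The run is a level tube of OD 44 mm and total length 140 mm along this point's y axis (both ways alike), with a socket of OD 52 mm at each end, 44 to 70 mm from the centre. The branch points straight down, OD 44 mm, with a 58 mm collar 25 to 49 mm below the run's axis. The tee turns only about the vertical through this point.
- tee: The whole tee, same origin and axes as tee_mid. Right-hand thread: clockwise from above tightens it and lowers it 2.4 mm a turn. Turning takes a steady 0.12 N m while the seal is free; from where the collar meets the seal it grows by about 0.2 to 0.35 N m per rad of turn. It starts 1.0 to 2.7 rad short of the seal and stays where it is left. A push or a squeeze of more than 100 N breaks it.
- seal: Black rubber washer, OD 62 mm, 5 mm thick, lying loose on the round stand under the tee's collar; origin at the centre of its underside. The collar squeezes it with about 24 N per rad of turn past first contact, more if the tee is pressed down; above 70 N it is crushed. The gap above it is too fine to see, and the stand's height differs by a few mm from one day to the next.
- line (a point): Point on the jig on the tee's turning axis, 105 mm above the bench. Its y axis is the common line of the two fixed grey pipe stubs, with which the tee's run must be in line. The right place comes 0.9 to 1.8 rad after the seal is met; the tee may pass in line once before that, its seal still free. Where the thread starts on the round stand varies and cannot be seen.
- jig: Grey steel plate 240 x 380 x 15 mm (x, y, z), fixed to the bench, yellow stripes marking the line; origin on the bench under the line point, same axes; plate spans x -100 to 140 mm. It carries the round stand of the tee (OD 72 mm) and the stubs: tubes of OD 50 mm from 115 to 175 mm from the line point on either side along y, axis 105 mm above the bench, on 50 mm wide saddles.
- lock (a joint): Red-knobbed lock lever on the jig, rad: 0 = open, leaning to the jig's -x; 1.0 = locked, leaning to the jig's +x; upright at 0.5. Its pivot, along the jig's y, lies at jig x = +90, y = +85 mm, 37 mm above the bench. It starts at 0 to 0.2, stays where it is left, and moves with about 0.06 N m (1 N at the knob).
- lock_tip (a point): Centre of the lever's red ball knob, 26 mm in diameter, 85 mm from the pivot on a steel rod of 10 mm; 112 mm above the bench at either end of the swing, 122 mm in the middle.
- carton: Cardboard box 70 x 100 x 55 mm lying on the bench, origin at the centre of its underside. To be left alone.
- tin: Blue tin with a paper label, 66 mm in diameter and 90 mm tall, standing on the bench, origin at the centre of its underside. To be left alone.
- coupling: Loose orange ring coupling, OD 60 mm, bore 46 mm, 50 mm tall, standing on the bench, origin at the centre of its underside. To be left alone.

How it is judged (in metres and radians):
On the way, in this order (a step that is already met when the one before it is completed fails the run):
1. the tee, tight on its seal, is in line with the stubs (angle between the y axis of tee_mid and the y axis of line, either way round below 0.1 rad and contact force between tee and seal above 10 N), for 0.3 s.
2. the lock lever is thrown over (value of joint lock above 0.85 rad), for 0.2 s.
At the end, for the whole second after the job is handed in: The tee presses on its seal with more than 10 N and less than 70 N, its run is within 0.1 rad (about 6 degrees) of the stubs' line, the lock lever is at 0.85 rad or more; the carton, tin and coupling have stayed within 20 mm of where they were (all of step 1 and contact force between tee and seal below 70 N and value of joint lock above 0.85 rad); the robot touches nothing.
It fails at once if the seal is crushed: the tee is turned nearly half a turn past meeting it, or pressed down hard (contact force between tee and seal above 70 N).
It fails at once if the tee is pushed or squeezed with more than 100 N (contact force between the arm and tee above 100 N).
It fails at once if the carton is disturbed (distance of carton from where it was at the start of the episode above 0.02 m).
It fails at once if the tin is disturbed (distance of tin from where it was at the start of the episode above 0.02 m).
It fails at once if the coupling is disturbed (distance of coupling from where it was at the start of the episode above 0.02 m).
It also fails if it takes over 67 s, if anything falls off the work surface, if the arm or the gripper's body presses on something with over 40 N, if the wrist force passes 120 N, or if a joint passes its speed limit or range.

## Robot

A 6-joint arm with a two-finger parallel gripper is mounted at the origin on the work surface. World frame = base frame: x ahead of the robot, y to its left, z up, the work surface at z = 0. Lengths are in m, angles in degrees, forces in N, time in s.
With the tool pointing down it reaches from about 0.3 to 0.75 m from the base axis. Payload 8.5 kg.
Tool frame: the origin (TCP) lies midway between the tips of the shut fingers; the grasp point (between the pads) lies 19 mm behind it (manip.grip_depth is the distance from the TCP to the grasp point, in m); z points along the fingers, y is the direction in which the jaws open and shut (so a half turn about z gives the same grasp; the last joint's range is limited). The gripper opens to 85 mm and grips with 20 to 120 N. Pads are 22 mm wide; open, the fingers measure 114 mm over their backs; the gripper's body (76 mm by 85 mm) begins 54 mm behind the grasp point. The pads swing forward as they close: fully open they stand 13 mm farther back than shut.
Start: joints at [-86.133, 21.807, 74.336, -0, 83.858, -12.336], TCP at [0.153, -0.528, 0.231] pointing down, gripper open.
Joint ranges: [-178.18, 178.18], [-50.72, 133.34], [12.68, 142.11], [-81.47, 261.47], [9.98, 163.14], [-165.26, 165.26]. Speed limits (degrees/s): [136.94, 136.94, 180, 180, 180, 180].

## Interface

Orientations are given as a 3x3 rotation matrix whose columns are the frame's x, y, z axes.
In Python, from workcell import manip gives the robot as it stands.
- The arm moves only by the tool drive_tool, never from a script. Its arguments are lists of equal length, an entry for each row: "claw": the finger opening in m, from 0 to 0.0854; "translation": the shift along the tool's x, y, z in m, a list of three; "rotation": the turn, a rotation vector about the tool's x, y, z in rad, a list of three. In form: {"claw": [claw, ...], "translation": [[tx, ty, tz], ...], "rotation": [[rx, ry, rz], ...]}. A call has 1 to 10 rows; each row shifts and turns the commanded pose from where the row before left it, along the tool's axes as they then stand; what a row does not reach is not made up. A row lasts 1/10 s, in which the tool goes at most 50 mm and 8.59 degrees, less where a joint would pass 70% of its speed; a pose out of reach is approached as far as the arm can. A call with a gripper value outside its range is refused whole. The fingers move at their own pace and stop on an object; "newtons" is the grip in N (left out, the last holds). Time passes only in rows, so rows that do not move let the fingers close. It gives the time, the measured TCP pose, the force and the opening at its end, in the units of the state.
- manip.observe(): the state, without advancing time (a new reading comes with each control period).
- manip.snapshot(name): name is "side" or "top" or "wrist"; returns (picture, depth): 400x640x3 uint8, blue, green, red; 400x640 float32, m along the optical axis (not along the pixel's ray), 0 where there is no reading.
- manip.camera_model(name): a dict with "fovy" (degrees; the focal length in pixels is half the picture's height over the tangent of half this angle, whatever the lens; pixels are square), "cx", "cy" (the principal point, pixels), "cam_to_world" (4x4, takes a point from camera to world coordinates). Camera axes: x right, y up, looking along -z (the intrinsics and any distortion apply to the point x, -y, -z); pixel columns grow to the right and rows downward; lengths in m; the calibration is good to about 2 mm. The wrist camera is an equidistant fisheye: a pixel r from the principal point sees the ray r / f radians off the axis. A picture is of the moment at which its call begins: read the wrist's pose just before it. camera_model takes no time and is no camera call; for the wrist camera it gives the pose at the moment of the call.
- manip.sign_off(): hands the job in, once; it reports no verdict.
The state is a dict: "clock": time; "joints": joint angles; "joint_vel": joint speeds; "joint_torque": joint torques, N m; "tool_pos": TCP position; "tool_rot": TCP orientation; "force": force on the tool from outside, world axes, zero at the start; "torque": the same for the moment, N m; "finger_gap": finger opening in m.
Only numpy, scipy, OpenCV 4.12 (cv2) and the standard library are available. Lean on these libraries where they do the work, as an engineer would, in place of code of your own. Each camera call takes 0.05 s, during which the arm holds its last target. There are 200 camera calls.

## Working session

There is one attempt and no reset: what is moved stays moved. The work goes in short steps, Python scripts to look and compute and a tool call to move; the robot and the scene stay as the last step left them, time stands still between calls to the robot, and variables do not carry over. Pictures are saved under pics/ and viewed, about 8 in all and at most 12, crops included, and the job is handed in when it is done.

Besides the shell and the picture viewer there is one more tool, called after "Request:" as a command line: name --argument value ..., lists and objects as JSON in quotes. drive_tool: Moves the arm, as the interface text tells. Its arguments: {"type":"object","properties":{"claw":{"type":"array"},"translation":{"type":"array"},"rotation":{"type":"array"},"newtons":{"type":"number"}},"required":["claw","translation","rotation"]}

```bash
mkdir -p pics; cat > h.py <<'E'
import numpy as np, cv2
from workcell import manip
def save(name,fn):
    cm=manip.camera_model(name); im,d=manip.snapshot(name); cv2.imwrite('pics/'+fn+'.png',im); np.savez('pics/'+fn+'.npz',im=im,d=d,**{k:np.array(v) for k,v in cm.items()}); return im,d,cm
def world(d,cm,fish=False):
    H,W=d.shape; f=H/2/np.tan(np.radians(cm['fovy'])/2)
    u,v=np.meshgrid(np.arange(W),np.arange(H)); x=(u-cm['cx'])/f; y=(v-cm['cy'])/f
    if fish:
        r=np.hypot(x,y); s=np.tan(np.minimum(r,1.5))/np.maximum(r,1e-9); x=x*s;y=y*s
    P=np.stack([x*d,-y*d,-d,np.ones_like(d)],-1)
    return (P@np.array(cm['cam_to_world']).T)[...,:3]
E
python3 - <<'E'
from h import *
for n in ('top','side'):
    im,d,cm=save(n,n+'0'); print({k:v for k,v in cm.items()})
s=manip.observe(); print(s)
a=cv2.imread('pics/top0.png');b=cv2.imread('pics/side0.png')
cv2.imwrite('pics/both.png',cv2.resize(np.vstack([a,b]),(480*1,600)))
E
```

```text
{'fovy': 56.04395963183085, 'cx': 319.7083039958464, 'cy': 199.28846121658574, 'cam_to_world': array([[ 0.0086494 ,  0.9889597 , -0.14793207,  0.35407733],
       [-0.99987747,  0.01048376,  0.01162481, -0.00720491],
       [ 0.01304736,  0.1478134 ,  0.9889292 ,  1.18384844],
       [ 0.        ,  0.        ,  0.        ,  1.        ]])}
{'fovy': 56.87960102667759, 'cx': 318.57204529378095, 'cy': 200.43245375354164, 'cam_to_world': array([[-0.9944667 ,  0.04374258, -0.09551216,  0.43040641],
       [-0.1026581 , -0.5976473 ,  0.79515975,  0.69883048],
       [-0.02230025,  0.80056499,  0.59883086,  0.6093349 ],
       [ 0.        ,  0.        ,  0.        ,  1.        ]])}
{'clock': 0.1, 'joints': array([-8.61327119e+01,  2.18381985e+01,  7.43804015e+01,  6.50386556e-04,
        8.38572290e+01, -1.23345218e+01]), 'joint_vel': array([ 0.06116128, -0.03261331, -0.07334056,  0.10830846,  0.02185411,
        0.00171118]), 'joint_torque': array([ 2.97017104e-03, -4.49223661e+01, -2.31653810e+01, -1.66583450e-04,
        3.69833841e-03, -1.26100474e-05]), 'tool_pos': array([ 0.15345583, -0.52788405,  0.23076355]), 'tool_rot': array([[ 9.60285224e-01,  2.79020218e-01, -7.80014507e-05],
       [ 2.79020074e-01, -9.60284360e-01,  1.32121225e-03],
       [ 2.93741357e-04, -1.29050457e-03, -9.99999124e-01]]), 'force': array([-0.51389568,  0.53868095, -0.33080621]), 'torque': array([ 0.01059778, -0.05981879, -0.08539152]), 'finger_gap': 0.08531891453301983}
```

View pics/top0.png

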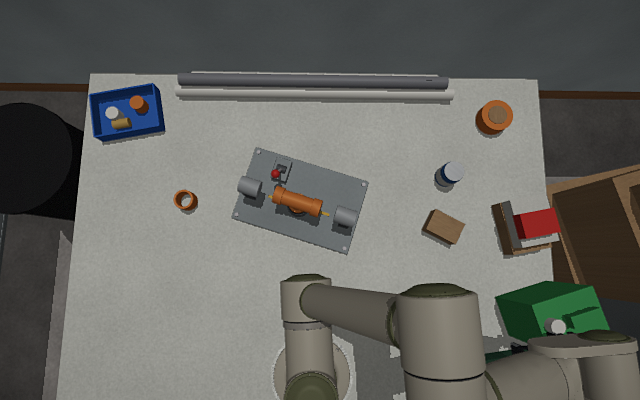

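View pics/side0.png

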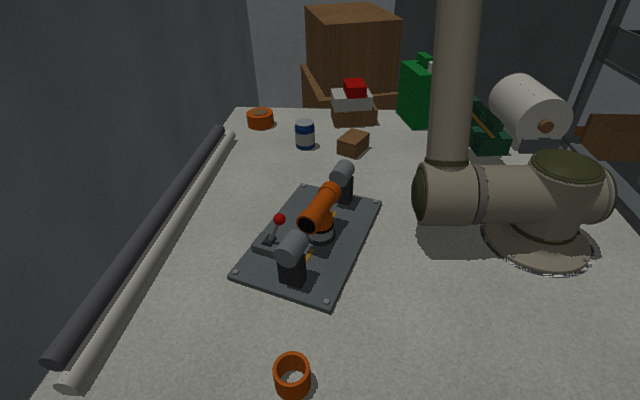

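Top view: the tee is at about (298,202), the stubs at (250,187) and (346,217), the red knob at (276,174), and the loose coupling at (185,200). The side view agrees. Next I measure them.

```bash
python3 - <<'E'
from h import *
z=np.load('pics/top0.npz'); im,d=z['im'],z['d']; cm={k:z[k] for k in('fovy','cx','cy','cam_to_world')}
P=world(d,cm); hsv=cv2.cvtColor(im,cv2.COLOR_BGR2HSV)
box=np.zeros(d.shape,bool); box[140:260,225:375]=True
org=box&(hsv[...,0]>6)&(hsv[...,0]<18)&(hsv[...,1]>150)&(P[...,2]>.095)
def ax(Q):
    m=Q.mean(0);r=cv2.minAreaRect(Q[:,:2].astype(np.float32)); w,v=np.linalg.eigh(np.cov(Q[:,:2].T)); return m,np.degrees(np.arctan2(v[1,1],v[0,1])),r
print('tee',ax(P[org]),np.percentile(P[org][:,2],[50,99]),org.sum())
red=box&((hsv[...,0]<5)|(hsv[...,0]>174))&(hsv[...,1]>150)&(P[...,2]>.08)
print('knob',P[red].mean(0),P[red][:,2].max(),red.sum())
g=box&(hsv[...,1]<80)&(P[...,2]>.11)&~org
n,l,st,c=cv2.connectedComponentsWithStats(g.astype(np.uint8))
C=[]
for i in range(1,n):
    if st[i,4]>60: Q=P[l==i]; C.append(cv2.minAreaRect(Q[:,:2].astype(np.float32))); print(c[i],st[i,4],C[-1],Q.mean(0),Q[:,2].max())
yl=box&(hsv[...,0]>20)&(hsv[...,0]<32)&(hsv[...,1]>120); 
n,l,st,c=cv2.connectedComponentsWithStats(yl.astype(np.uint8))
for i in range(1,n):
    if st[i,4]>4: print('yel',c[i],st[i,4],P[l==i].mean(0))
pl=box&(abs(P[...,2]-.015)<.005)
print('plate',cv2.minAreaRect(P[pl][:,:2].astype(np.float32)))
for nm,(u,v) in dict(carton=(443,226),tin=(450,175),coupl=(185,195)).items(): print(nm,P[v,u])
E
```

```text
tee (array([0.5070467 , 0.04587207, 0.12338446]), np.float64(71.35832926930544), ((0.4760141372680664, 0.019107669591903687), (0.2226397693157196, 0.11258431524038315), 39.00185012817383)) [0.12306891 0.13181982] 774
knob [0.58649592 0.10950769 0.12442708] 0.13009857634879496 54
[248.49444444 185.82222222] 360 ((0.4754067659378052, 0.09220811724662781), (0.3074191212654114, 0.06251846998929977), 50.82522201538086) [0.54858294 0.1835211  0.12809675] 1.1838484359454038
[344.89518414 216.02832861] 353 ((0.4159129559993744, -0.06939812004566193), (0.06370451301336288, 0.16342678666114807), 66.1308822631836) [ 0.46498633 -0.09109686  0.12820072] 1.1838484359454038
yel [270.         196.16666667] 6 [0.53700751 0.13526534 0.01616388]
yel [323.78947368 212.84210526] 19 [ 0.48605369 -0.03405372  0.01616814]
plate ((0.5285071730613708, 0.04084213078022003), (0.37999752163887024, 0.24003711342811584), 73.06388854980469)
carton [ 0.44526391 -0.39292551  0.05623218]
tin [ 0.59443875 -0.40728162  0.09323727]
coupl [0.54027724 0.40655306 0.0007934 ]
```

Request:
drive_tool --claw '[0.085,0.085,0.085,0.085,0.085,0.085,0.085,0.085,0.085,0.085]' --translation '[[0.025,-0.0226,0],[0.025,-0.0226,0],[0.025,-0.0226,0],[0.025,-0.0226,0],[0.025,-0.0226,0],[0.025,-0.0226,0],[0.025,-0.0226,0],[0.025,-0.0226,0],[0.025,-0.0226,0],[0.025,-0.0226,0]]' --rotation '[[0,0,0],[0,0,0],[0,0,0],[0,0,0],[0,0,0],[0,0,0],[0,0,0],[0,0,0],[0,0,0],[0,0,0]]' --newtons 40

```text
clock: 1.1
tool_pos: [0.3309, -0.24, 0.2312]
tool_rot: [[0.96, 0.279, -0.0], [0.279, -0.96, 0.0], [-0.0, -0.0, -1.0]]
force: [-0.0, -0.7, -0.9]
finger_gap: 0.085
```

Request:
drive_tool --claw '[0.085,0.085,0.085,0.085,0.085,0.085,0.085,0.085,0.085,0.085]' --translation '[[0.025,-0.0226,0],[0.025,-0.0226,0],[0.025,-0.0226,0],[0.025,-0.0226,0],[0.025,-0.0226,0],[0.025,-0.0226,0],[0.025,-0.0226,0],[0.025,-0.0226,0],[0.025,-0.0226,0],[0.025,-0.0226,0]]' --rotation '[[0,0,0],[0,0,0],[0,0,0],[0,0,0],[0,0,0],[0,0,0],[0,0,0],[0,0,0],[0,0,0],[0,0,0]]'

```text
clock: 2.1
tool_pos: [0.5079, 0.0468, 0.2311]
tool_rot: [[0.96, 0.279, -0.001], [0.279, -0.96, 0.0], [-0.001, -0.0, -1.0]]
force: [0.5, -0.4, 0.9]
finger_gap: 0.0851
```

```bash
cat > m.py <<'E'
from h import *
def ang(Q):
    w,v=np.linalg.eigh(np.cov(Q[:,:2].T)); return np.degrees(np.arctan2(v[1,1],v[0,1]))%180
def meas(im,d,cm,fish=False,c0=(0.509,0.047)):
    P=world(d,cm,fish); hsv=cv2.cvtColor(im,cv2.COLOR_BGR2HSV); ok=(d>.05)&(np.hypot(P[...,0]-c0[0],P[...,1]-c0[1])<.2)&(P[...,2]<.15)
    o=ok&(hsv[...,0]>5)&(hsv[...,0]<18)&(hsv[...,1]>140)&(P[...,2]>.1)&(np.hypot(P[...,0]-c0[0],P[...,1]-c0[1])<.09)
    Q=P[o]; r=cv2.minAreaRect(Q[:,:2].astype(np.float32)); print('tee',o.sum(),Q.mean(0),'pca',ang(Q),'rect',r,'ztop',np.percentile(Q[:,2],98))
    red=ok&((hsv[...,0]<5)|(hsv[...,0]>174))&(hsv[...,1]>150)&(P[...,2]>.08)
    if red.sum()>5: print('knob',P[red].mean(0),red.sum())
    g=ok&(hsv[...,1]<80)&(P[...,2]>.11)&(P[...,2]<.14)
    e=np.array([np.cos(np.radians(73)),np.sin(np.radians(73))]); t=(P[...,:2]-c0)@e
    S=[P[g&(s*t>.11)&(s*t<.18)] for s in(1,-1)]
    if min(len(s) for s in S)>20:
        a,b=[np.array(cv2.minAreaRect(s[:,:2].astype(np.float32))[0]) for s in S]; print('stubs',a,b,np.degrees(np.arctan2(*(a-b)[::-1])),'mid',(a+b)/2, [len(s) for s in S])
    pl=ok&(abs(P[...,2]-.015)<.005); print('plate',cv2.minAreaRect(P[pl][:,:2].astype(np.float32)))
E
python3 - <<'E'
from m import *
z=np.load('pics/top0.npz'); meas(z['im'],z['d'],{k:z[k] for k in('fovy','cx','cy','cam_to_world')})
z=np.load('pics/side0.npz'); meas(z['im'],z['d'],{k:z[k] for k in('fovy','cx','cy','cam_to_world')})
im,d,cm=save('wrist','w1'); meas(im,d,cm,True)
s=manip.observe(); print(s['clock'],s['tool_pos'],s['tool_rot'],s['joints'],s['force'])
E
```

```text
tee 773 [0.50728965 0.04597143 0.12206459] pca 71.91700873952767 rect ((0.5093288421630859, 0.046183064579963684), (0.14091317355632782, 0.04965895786881447), 72.11151123046875) ztop 0.1307356664432782
knob [0.58649592 0.10950769 0.12442708] 54
stubs [0.55054826 0.1850086 ] [ 0.466562   -0.09215035] 73.14184865808541 mid [0.50855513 0.04642913] [359, 352]
plate ((0.528505802154541, 0.040844276547431946), (0.3799871504306793, 0.24003538489341736), 73.06918334960938)
tee 912 [0.50192458 0.05630871 0.11943836] pca 71.42584888847895 rect ((0.5056377649307251, 0.04750322178006172), (0.14406506717205048, 0.04998685419559479), 71.78904724121094) ztop 0.12848211819397753
knob [0.58033355 0.11834031 0.11929674] 113
stubs [0.5483163  0.18724096] [ 0.46321201 -0.09004742] 72.93790331252079 mid [0.50576416 0.04859677] [644, 333]
plate ((0.5265942811965942, 0.04347038269042969), (0.3806058466434479, 0.2403447926044464), 73.1362075805664)
tee 7526 [0.51362631 0.05029397 0.12055851] pca 72.10420917817581 rect ((0.5088359713554382, 0.048311229795217514), (0.13801012933254242, 0.050072796642780304), 72.28599548339844) ztop 0.12796754068224958
knob [0.58739349 0.11233585 0.12384397] 550
stubs [0.54907423 0.18508972] [ 0.46617505 -0.09190337] 73.33847915498653 mid [0.50762464 0.04659317] [3402, 1421]
plate ((0.5260940194129944, 0.04028289020061493), (0.3805308938026428, 0.2406114786863327), 73.23075866699219)
2.15 [0.50955522 0.0499494  0.23083977] [[ 9.59656531e-01  2.81174704e-01  3.57624931e-04]
 [ 2.81173579e-01 -9.59655086e-01  1.88018243e-03]
 [ 8.71856323e-04 -1.70377467e-03 -9.99998169e-01]] [-7.7252711  17.99662479 80.30710291  0.11066504 81.69046409 65.92843202] [-1.83646997  2.14623713 -0.750247  ]
```

View pics/w1.png

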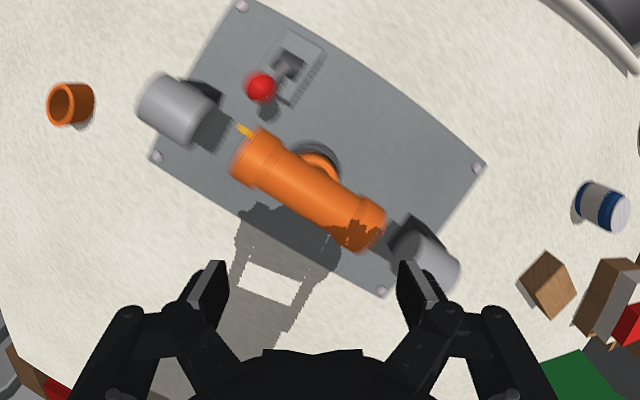

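Wrist view: the tee run spans about (255,155)-(370,225), the stubs are at (175,110) and (425,255), and the knob is at (262,87). The run lies at 72.1° and the line at 73.1°, so the total clockwise turn is about 179° in two grips. I align the yaw first.

Request:
drive_tool --claw '[0.085,0.085,0.085,0.085,0.085,0.085,0.085,0.085,0.085]' --translation '[[0,0,0],[0,0,0],[0,0,0],[0,0,0],[0,0,0],[0,0,0],[0,0,0],[0,0,0],[0,0,0]]' --rotation '[[0,0,-0.14],[0,0,-0.14],[0,0,-0.14],[0,0,-0.14],[0,0,-0.14],[0,0,-0.14],[0,0,-0.135],[0,0,0],[0,0,0]]'

```text
clock: 3.05
tool_pos: [0.5074, 0.0454, 0.2311]
tool_rot: [[0.311, 0.95, -0.0], [0.95, -0.311, 0.0], [-0.0, -0.0, -1.0]]
force: [-0.6, -1.0, -0.1]
finger_gap: 0.0851
```

```bash
python3 - <<'E'
from m import *
s=manip.observe(); R=s['tool_rot']; print(s['tool_pos'],s['joints'],s['force'],s['torque'],np.degrees(np.arctan2(R[1,0],R[0,0])),manip.grip_depth)
im,d,cm=save('wrist','w2'); meas(im,d,cm,True)
w=np.array([.5085,.047,.105])-s['tool_pos']; print(R.T@w)
E
```

```text
[0.50737411 0.04541746 0.23114331] [-8.22166522e+00  1.77486543e+01  8.06256987e+01  1.52495642e-03
  8.16533947e+01  9.92069371e+00] [-0.58022897 -1.02709374 -0.13649321] [0.01124978 0.00710423 0.01766106] 71.85742013300444 0.0187
tee 7853 [0.50867857 0.0519657  0.12110966] pca 72.26865786922527 rect ((0.507034957408905, 0.04697083309292793), (0.14068087935447693, 0.05032416060566902), 72.12616729736328) ztop 0.1280298321880353
knob [0.58406765 0.11225213 0.12307318] 697
stubs [0.54807824 0.18357106] [ 0.46540722 -0.09117033] 73.25320422758246 mid [0.50674273 0.04620036] [3603, 2156]
plate ((0.5262152552604675, 0.04212230443954468), (0.37832894921302795, 0.24054425954818726), 73.0624771118164)
[0.0018617  0.00063789 0.12614291]
```

Request:
drive_tool --claw '[0.085,0.085,0.085,0.085,0.085,0.085,0.085,0.085,0.085]' --translation '[[0.001,0.0003,0.02],[0,0,0.025],[0,0,0.025],[0,0,0.025],[0,0,0.025],[0,0,0.02],[0,0,0.011],[0,0,0],[0,0,0]]' --rotation '[[0,0,0],[0,0,0],[0,0,0],[0,0,0],[0,0,0],[0,0,0],[0,0,0],[0,0,0],[0,0,0]]'

```text
clock: 4.0
tool_pos: [0.5085, 0.0462, 0.081]
tool_rot: [[0.309, 0.951, 0.001], [0.951, -0.309, -0.0], [0.0, 0.001, -1.0]]
force: [-0.1, 0.3, -0.9]
finger_gap: 0.0852
```

Request:
drive_tool --claw '[0.06,0.05,0.044,0.04,0.036,0.036,0.036,0.036]' --translation '[[0,0,0],[0,0,0],[0,0,0],[0,0,0],[0,0,0],[0,0,0],[0,0,0],[0,0,0]]' --rotation '[[0,0,0],[0,0,0],[0,0,0],[0,0,0],[0,0,0],[0,0,0],[0,0,0],[0,0,0]]' --newtons 40

```text
clock: 4.8
tool_pos: [0.5072, 0.0466, 0.081]
tool_rot: [[0.308, 0.951, -0.001], [0.951, -0.308, 0.0], [-0.0, -0.002, -1.0]]
force: [-5.1, 1.1, 7.0]
finger_gap: 0.0432
```

```bash
cat > s.py <<'E'
from workcell import manip
import numpy as np
s=manip.observe(); R=s['tool_rot']; np.set_printoptions(precision=4,suppress=True)
print(s['clock'],s['tool_pos'],'q6',s['joints'][5],'F',s['force'],'T',s['torque'],'yaw',np.degrees(np.arctan2(R[1,0],R[0,0])),'gap',s['finger_gap'],'jt6',s['joint_torque'])
E
python3 s.py
```

```text
4.8 [0.5072 0.0466 0.081 ] q6 9.830872846692522 F [-5.0515  1.088   6.9829] T [0.2177 0.9662 0.0032] yaw 72.06932198820466 gap 0.04320553027475441 jt6 [ -0.8981 -40.2854 -17.944   -0.1566  -1.4902  -0.0121]
```

Request:
drive_tool --claw '[0.036,0.036,0.036,0.036,0.036,0.036,0.036,0.036]' --translation '[[0,-0.001,-0.0006],[0,0,0],[0,0,4e-05],[0,0,4e-05],[0,0,4e-05],[0,0,4e-05],[0,0,4e-05],[0,0,0]]' --rotation '[[0,0,0],[0,0,0],[0,0,0.1],[0,0,0.1],[0,0,0.1],[0,0,0.1],[0,0,0.1],[0,0,0]]'

```text
clock: 5.6
tool_pos: [0.5069, 0.0468, 0.0809]
tool_rot: [[0.727, 0.687, -0.0], [0.687, -0.727, 0.0], [0.0, -0.001, -1.0]]
force: [-2.3, 2.0, 4.4]
finger_gap: 0.0429
```

```bash
python3 s.py
```

```text
5.6 [0.5069 0.0468 0.0809] q6 38.54689279949337 F [-2.3154  1.9813  4.4048] T [ 0.3502  0.4897 -0.1058] yaw 43.35878436322766 gap 0.04288530947070284 jt6 [ -0.4814 -42.3142 -17.3315  -0.3618  -0.6776   0.8854]
```

Request:
drive_tool --claw '[0.036,0.036,0.036,0.036,0.036]' --translation '[[0,0,-0.0003],[0,0,4e-05],[0,0,4e-05],[0,0,4e-05],[0,0,4e-05]]' --rotation '[[0,0,0.08],[0,0,0.08],[0,0,0.08],[0,0,0.08],[0,0,0.08]]'

```text
clock: 6.1
tool_pos: [0.5068, 0.0469, 0.0808]
tool_rot: [[0.937, 0.35, -0.001], [0.35, -0.937, 0.001], [-0.0, -0.001, -1.0]]
force: [-2.1, 2.7, 1.5]
finger_gap: 0.043
```

```bash
python3 s.py
```

```text
6.1 [0.5068 0.0469 0.0808] q6 61.415649983432345 F [-2.1104  2.7423  1.5447] T [0.6363 0.3058 0.1445] yaw 20.49312656662496 gap 0.042994672915452 jt6 [ -1.3925 -43.174  -17.7137  -0.5268  -0.5907  -0.9253]
```

Request:
drive_tool --claw '[0.036,0.036,0.036,0.036]' --translation '[[0,0,3e-05],[0,0,3e-05],[0,0,3e-05],[0,0,3e-05]]' --rotation '[[0,0,0.08],[0,0,0.08],[0,0,0.08],[0,0,0.08]]'

```text
clock: 6.5
tool_pos: [0.5067, 0.0471, 0.0807]
tool_rot: [[0.999, 0.038, -0.001], [0.038, -0.999, 0.001], [-0.001, -0.001, -1.0]]
force: [-3.1, 2.8, 2.7]
finger_gap: 0.0432
```

```bash
python3 s.py
```

```text
6.5 [0.5067 0.0471 0.0807] q6 79.74265545801588 F [-3.0721  2.8052  2.7177] T [0.7766 0.3558 0.1499] yaw 2.164135158510822 gap 0.04323606572729416 jt6 [ -1.8976 -42.7795 -17.7512  -0.7532  -0.6873  -0.8659]
```

Request:
drive_tool --claw '[0.036,0.036,0.036,0.036]' --translation '[[0,0,3e-05],[0,0,3e-05],[0,0,3e-05],[0,0,3e-05]]' --rotation '[[0,0,0.08],[0,0,0.08],[0,0,0.08],[0,0,0.08]]'

```text
clock: 6.9
tool_pos: [0.5068, 0.0473, 0.0807]
tool_rot: [[0.96, -0.278, -0.001], [-0.278, -0.96, 0.001], [-0.001, -0.001, -1.0]]
force: [-2.7, 3.7, 2.4]
finger_gap: 0.0429
```

```bash
python3 s.py
```

```text
6.9 [0.5068 0.0473 0.0807] q6 98.07325298056789 F [-2.6617  3.6731  2.3933] T [1.0292 0.2827 0.2327] yaw -16.167241621414906 gap 0.042880468752345254 jt6 [ -2.46   -42.3732 -17.7032  -1.0184  -0.669   -0.8241]
```

Request:
drive_tool --claw '[0.036,0.036,0.036,0.036]' --translation '[[-0.0007,-0.0006,3e-05],[0,0,3e-05],[0,0,3e-05],[0,0,3e-05]]' --rotation '[[0,0,0.08],[0,0,0.08],[0,0,0.08],[0,0,0.08]]'

```text
clock: 7.3
tool_pos: [0.5069, 0.0475, 0.0807]
tool_rot: [[0.824, -0.566, 0.001], [-0.566, -0.824, 0.0], [0.001, -0.001, -1.0]]
force: [-1.0, 0.8, 1.8]
finger_gap: 0.0433
```

```bash
python3 s.py
```

```text
7.3 [0.5069 0.0475 0.0807] q6 116.4850805104171 F [-0.9865  0.8473  1.8395] T [ 0.5963 -0.1342  0.2238] yaw -34.50369117317904 gap 0.04325323560273219 jt6 [ -0.7804 -42.7881 -16.8678  -0.4456  -0.0441  -0.7985]
```

Request:
drive_tool --claw '[0.036,0.036,0.036,0.036]' --translation '[[0,0,3e-05],[0,0,3e-05],[0,0,3e-05],[0,0,3e-05]]' --rotation '[[0,0,0.08],[0,0,0.08],[0,0,0.08],[0,0,0.08]]'

```text
clock: 7.7
tool_pos: [0.507, 0.0476, 0.0806]
tool_rot: [[0.604, -0.797, 0.001], [-0.797, -0.604, 0.0], [0.0, -0.001, -1.0]]
force: [-1.1, 2.2, 1.5]
finger_gap: 0.0429
```

```bash
python3 s.py
```

```text
7.7 [0.507  0.0476 0.0806] q6 134.81726212204438 F [-1.1031  2.2159  1.5109] T [ 0.6627 -0.332   0.2603] yaw -52.83302219438495 gap 0.04291272518351067 jt6 [ -1.3146 -42.5113 -16.6849  -0.5861   0.1279  -0.7645]
```

Request:
drive_tool --claw '[0.036,0.036,0.036]' --translation '[[0,-0.0003,3e-05],[0,0,3e-05],[0,0,3e-05]]' --rotation '[[0,0,0.08],[0,0,0.08],[0,0,0.08]]'

```text
clock: 8.0
tool_pos: [0.5071, 0.0477, 0.0806]
tool_rot: [[0.398, -0.918, 0.001], [-0.918, -0.398, 0.0], [0.0, -0.001, -1.0]]
force: [-3.0, 1.4, 3.1]
finger_gap: 0.0429
```

```bash
python3 s.py
```

```text
8.0 [0.5071 0.0477 0.0806] q6 148.58983005732802 F [-3.0289  1.3725  3.1244] T [ 0.4477 -0.2655  0.3093] yaw -66.5744861134305 gap 0.042855800393101676 jt6 [ -1.0644 -41.936  -16.8305  -0.3428   0.0499  -0.7272]
```

Request:
drive_tool --claw '[0.036,0.036,0.036]' --translation '[[0,0,3e-05],[0,0,3e-05],[0,0,3e-05]]' --rotation '[[0,0,0.08],[0,0,0.08],[0,0,0]]'

```text
clock: 8.3
tool_pos: [0.5073, 0.0477, 0.0806]
tool_rot: [[0.248, -0.969, 0.002], [-0.969, -0.248, 0.0], [0.0, -0.002, -1.0]]
force: [-0.8, 1.6, 4.0]
finger_gap: 0.0429
```

```bash
python3 s.py; python3 - <<'E'
from m import *
for n in('top','side'):
    im,d,cm=save(n,n+'1'); P=world(d,cm); hsv=cv2.cvtColor(im,cv2.COLOR_BGR2HSV)
    o=(d>.05)&(hsv[...,0]>5)&(hsv[...,0]<18)&(hsv[...,1]>140)&(P[...,2]>.08)&(np.hypot(P[...,0]-.5085,P[...,1]-.047)<.09)
    print(n,o.sum(),ang(P[o]))
cv2.imwrite('pics/side1c.png',cv2.resize(cv2.imread('pics/side1.png')[120:320,180:440],None,fx=2.5,fy=2.5))
E
```

```text
8.3 [0.5073 0.0477 0.0806] q6 157.67414935425904 F [-0.782   1.6397  3.9932] T [ 0.3735 -0.3485 -0.2718] yaw -75.66492084684351 gap 0.04286912124922763 jt6 [ -0.5931 -41.2135 -16.4125  -0.6113   0.1289   0.5373]
top 31 93.50334663755216
side 681 100.40681262228563
```

View pics/side1c.png

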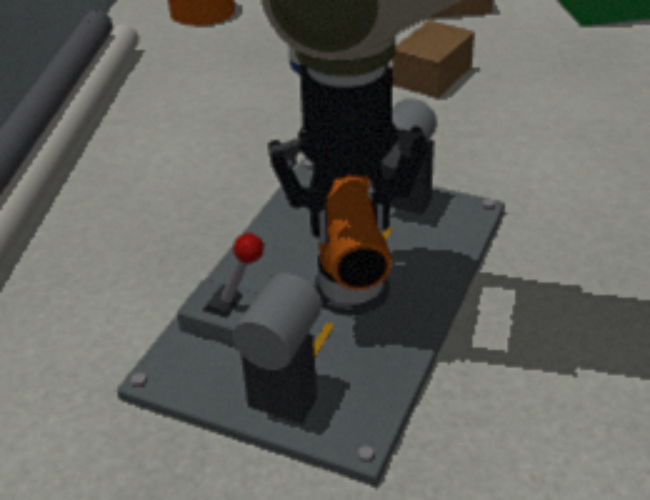

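The crop shows the tee turning with the grip: its socket mouth is at (360,265), and the knob at (248,247) is untouched. The tee is at about -76°, with 31° to go. The torque rose from 0.145 to 0.31, so the seal took up at about 1.5 rad. Next I release and regrasp.

Request:
drive_tool --claw '[0.06,0.085,0.085,0.085,0.085,0.085,0.085,0.085,0.085,0.085]' --translation '[[0,0,0],[0,0,0],[0,0,0],[0,0,0],[0,0,-0.02],[0,0,-0.03],[0,0,-0.03],[0,0,0],[0,0,0],[0,0,0]]' --rotation '[[0,0,0],[0,0,0],[0,0,0],[0,0,0],[0,0,0],[0,0,0],[0,0,0],[0,0,-0.14],[0,0,-0.14],[0,0,-0.14]]'

```text
clock: 9.4
tool_pos: [0.5068, 0.0475, 0.1603]
tool_rot: [[0.625, -0.781, 0.0], [-0.781, -0.625, -0.0], [0.0, -0.0, -1.0]]
force: [0.3, -0.0, -0.6]
finger_gap: 0.0851
```

Request:
drive_tool --claw '[0.085,0.085,0.085,0.085,0.085,0.085,0.085,0.085,0.085,0.085]' --translation '[[0,0,0],[0,0,0],[0,0,0],[0,0,0],[0,0,0],[0,0,0],[0,0,0],[0,0,0],[0,0,0],[0,0,0]]' --rotation '[[0,0,-0.14],[0,0,-0.14],[0,0,-0.14],[0,0,-0.14],[0,0,-0.14],[0,0,-0.14],[0,0,-0.14],[0,0,-0.14],[0,0,-0.14],[0,0,-0.14]]'

```text
clock: 10.4
tool_pos: [0.5068, 0.0475, 0.1601]
tool_rot: [[0.876, 0.483, -0.0], [0.483, -0.876, -0.0], [-0.0, -0.0, -1.0]]
force: [-0.2, 0.5, -0.8]
finger_gap: 0.085
```

Request:
drive_tool --claw '[0.085,0.085,0.085,0.085,0.085,0.085,0.085,0.085,0.085,0.085]' --translation '[[0,0,0],[0,0,0],[0,0,0],[0,0,0],[0,0,0],[0,0,0],[0,0,0],[0,0,0],[0,0,0],[0,0,0]]' --rotation '[[0,0,-0.14],[0,0,-0.14],[0,0,-0.14],[0,0,-0.14],[0,0,-0.14],[0,0,-0.14],[0,0,-0.14],[0,0,-0.14],[0,0,-0.14],[0,0,0]]'

```text
clock: 11.4
tool_pos: [0.5068, 0.0475, 0.1601]
tool_rot: [[-0.187, 0.982, -0.0], [0.982, 0.187, -0.0], [0.0, -0.0, -1.0]]
force: [-0.6, 0.0, -0.0]
finger_gap: 0.0852
```

```bash
python3 s.py; python3 - <<'E'
from m import *
im,d,cm=save('wrist','w3'); meas(im,d,cm,True)
E
```

```text
11.4 [0.5068 0.0475 0.1601] q6 -18.78649026889272 F [-0.5527  0.0263 -0.0303] T [ 0.0131 -0.0323 -0.0051] yaw 100.79891902753802 gap 0.08518694372911309 jt6 [  0.0061 -41.8867 -20.4178  -0.0029   0.0011  -1.4785]
tee 13092 [0.50526239 0.05578127 0.12049581] pca 104.22391801497356 rect ((0.5071797966957092, 0.04718774929642677), (0.050814926624298096, 0.1404251903295517), 14.113228797912598) ztop 0.1272721117975569
knob [0.58167521 0.11248357 0.12227044] 1127
stubs [0.54878837 0.18540047] [ 0.47157454 -0.06732003] 73.01048938853549 mid [0.51018146 0.05904022] [6112, 793]
plate ((0.5258928537368774, 0.04111349582672119), (0.3790903091430664, 0.2400858998298645), 73.11100769042969)
```

View pics/w3.png

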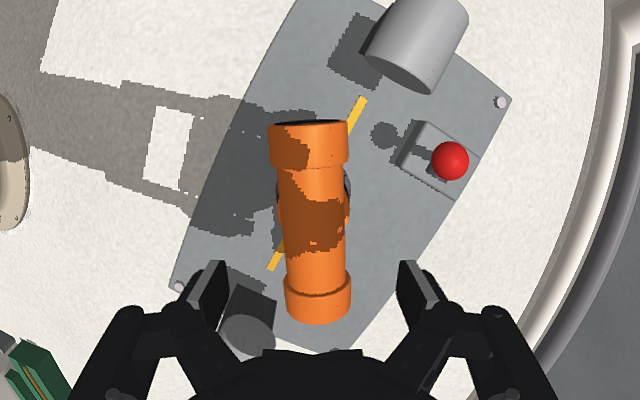

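Wrist view: the tee runs near-vertically between the jaws, (308,125) to (318,310), at 104.1°. The yellow line runs (360,100)-(272,270). I regrasp and turn 31°.

Request:
drive_tool --claw '[0.085,0.085,0.085,0.085,0.085,0.085,0.085]' --translation '[[0,0,0],[0,0,0.02],[0,0,0.025],[0,0,0.02],[0,0,0.0145],[0,0,0],[0,0,0]]' --rotation '[[0,0,-0.059],[0,0,0],[0,0,0],[0,0,0],[0,0,0],[0,0,0],[0,0,0]]'

```text
clock: 12.15
tool_pos: [0.5071, 0.0475, 0.0811]
tool_rot: [[-0.242, 0.97, 0.0], [0.97, 0.242, -0.0], [-0.0, 0.0, -1.0]]
force: [0.1, 1.0, 0.0]
finger_gap: 0.0849
```

Request:
drive_tool --claw '[0.06,0.05,0.044,0.04,0.036,0.036,0.036,0.036]' --translation '[[0,0,0],[0,0,0],[0,0,0],[0,0,0],[0,0,0],[0,0,0],[0,0,-0.0006],[0,0,0]]' --rotation '[[0,0,0],[0,0,0],[0,0,0],[0,0,0],[0,0,0],[0,0,0],[0,0,0],[0,0,0]]'

```text
clock: 12.95
tool_pos: [0.5071, 0.0476, 0.0815]
tool_rot: [[-0.243, 0.97, 0.001], [0.97, 0.243, -0.0], [-0.0, 0.001, -1.0]]
force: [0.7, -0.6, 1.7]
finger_gap: 0.0432
```

```bash
python3 s.py
```

```text
12.95 [0.5071 0.0476 0.0815] q6 -22.074192196505013 F [ 0.6868 -0.6151  1.6969] T [ 0.0764 -0.1242  0.014 ] yaw 104.08735817376167 gap 0.04322272742652141 jt6 [ -0.1359 -43.1942 -16.2662  -0.098    0.2141   0.0103]
```

Request:
drive_tool --claw '[0.036,0.036,0.036]' --translation '[[0,0,3e-05],[0,0,3e-05],[0,0,3e-05]]' --rotation '[[0,0,0.08],[0,0,0.08],[0,0,0.08]]'

```text
clock: 13.25
tool_pos: [0.5074, 0.0476, 0.0814]
tool_rot: [[-0.003, 1.0, 0.001], [1.0, 0.003, -0.0], [-0.0, 0.001, -1.0]]
force: [1.0, 1.2, 1.1]
finger_gap: 0.0431
```

```bash
python3 s.py
```

```text
13.25 [0.5074 0.0476 0.0814] q6 -8.172527888249205 F [0.9791 1.1988 1.1143] T [ 0.0772 -0.5024  0.3775] yaw 90.19863082722989 gap 0.04309397646322135 jt6 [ -0.7641 -42.9906 -16.004   -0.0243   0.5569  -0.6619]
```

Request:
drive_tool --claw '[0.036,0.036,0.036]' --translation '[[0,0,3e-05],[0,0,3e-05],[0,0,3e-05]]' --rotation '[[0,0,0.08],[0,0,0.08],[0,0,0.08]]'

```text
clock: 13.55
tool_pos: [0.5074, 0.0476, 0.0814]
tool_rot: [[0.234, 0.972, 0.002], [0.972, -0.234, -0.0], [0.0, 0.002, -1.0]]
force: [1.1, 1.2, 1.2]
finger_gap: 0.0433
```

```bash
python3 s.py
```

```text
13.55 [0.5074 0.0476 0.0814] q6 5.570783761895042 F [1.068  1.2275 1.177 ] T [ 0.0242 -0.5189  0.5007] yaw 76.46324309051813 gap 0.04325680474705529 jt6 [ -0.889  -42.7612 -15.7779   0.0714   0.5788  -0.5693]
```

Request:
drive_tool --claw '[0.036,0.036,0.036,0.036]' --translation '[[0,0,0],[0,0,0],[0,0,0],[0,0,0]]' --rotation '[[0,0,0.04],[0,0,0.022],[0,0,0],[0,0,0]]'

```text
clock: 13.95
tool_pos: [0.5075, 0.0475, 0.0814]
tool_rot: [[0.291, 0.957, 0.002], [0.957, -0.291, 0.0], [0.001, 0.002, -1.0]]
force: [2.5, 2.0, 2.4]
finger_gap: 0.0432
```

```bash
python3 s.py
```

```text
13.95 [0.5075 0.0475 0.0814] q6 8.939981217165235 F [2.5295 1.9836 2.4462] T [ 0.0749 -0.8107  0.1543] yaw 73.06866787638731 gap 0.04320251249728593 jt6 [ -0.695  -42.1336 -14.6414  -0.2345   1.021    0.1632]
```

Request:
drive_tool --claw '[0.06,0.085,0.085,0.085,0.085,0.085,0.085,0.085]' --translation '[[0,0,0],[0,0,0],[0,0,0],[0,0,0],[0,0,-0.02],[0,0,-0.03],[0,0,-0.04],[0,0,0]]' --rotation '[[0,0,0],[0,0,0],[0,0,0],[0,0,0],[0,0,0],[0,0,0],[0,0,0],[0,0,0]]'

```text
clock: 14.75
tool_pos: [0.5087, 0.0473, 0.1756]
tool_rot: [[0.292, 0.957, 0.009], [0.957, -0.292, -0.001], [0.001, 0.009, -1.0]]
force: [-0.1, 0.1, -0.2]
finger_gap: 0.0851
```

```bash
python3 s.py; python3 - <<'E'
from m import *
im,d,cm=save('wrist','w4'); meas(im,d,cm,True)
E
```

```text
14.75 [0.5087 0.0473 0.1756] q6 8.97284918105287 F [-0.1398  0.1007 -0.2254] T [ 0.0547 -0.0421 -0.0611] yaw 73.04917095352707 gap 0.08509281999825004 jt6 [ -0.0217 -42.1027 -21.3882  -0.0069   0.8785   0.0003]
tee 11511 [0.50912974 0.05461562 0.12041455] pca 73.52079420949583 rect ((0.5067035555839539, 0.047343939542770386), (0.14016060531139374, 0.05049203336238861), 73.56717681884766) ztop 0.12718950242353344
knob [0.58318873 0.11243795 0.12290531] 1098
stubs [0.54615307 0.17521015] [ 0.47283995 -0.06653108] 73.12896800497434 mid [0.50949651 0.05433954] [4000, 653]
plate ((0.5260595083236694, 0.04134589433670044), (0.37918445467948914, 0.24053172767162323), 73.23230743408203)
```

View pics/w4.png

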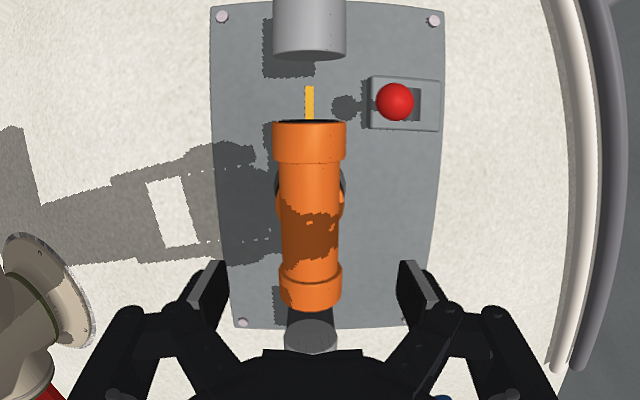

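The tee is in line: 73.5° against the stub line's 73.1°. The final turning torque was 0.50 N m, so the seal is tight. Knob at pixel (395,102). I move over it with the jaws at 36 mm and straddle it along the swing.

Request:
drive_tool --claw '[0.06,0.036,0.036,0.036,0.036,0.036]' --translation '[[0.029,0.018,0],[0.029,0.018,0],[0.0297,0.0168,0],[0,0,0],[0,0,0],[0,0,0]]' --rotation '[[0,0,0],[0,0,0],[0,0,0],[0,0,0],[0,0,0],[0,0,0]]'

```text
clock: 15.4
tool_pos: [0.5821, 0.1156, 0.1703]
tool_rot: [[0.292, 0.956, -0.002], [0.956, -0.292, -0.0], [-0.001, -0.002, -1.0]]
force: [-0.1, 0.3, -0.1]
finger_gap: 0.0356
```

```bash
python3 s.py; python3 - <<'E'
from m import *
im,d,cm=save('wrist','w5'); meas(im,d,cm,True)
E
```

```text
15.4 [0.5821 0.1156 0.1703] q6 16.79665104501876 F [-0.0839  0.2899 -0.0603] T [-0.0001  0.0553 -0.0038] yaw 73.0191545719418 gap 0.03563978492395001 jt6 [  0.4821 -49.6737 -22.167    0.0159  -0.0096   0.0003]
tee 1895 [0.52100518 0.08914761 0.11915758] pca 87.80420492889635 rect ((0.5134986639022827, 0.058573417365550995), (0.11739921569824219, 0.0504668727517128), 75.86798858642578) ztop 0.12732765715124128
knob [0.58678249 0.11536994 0.12253642] 1031
plate ((0.5275607705116272, 0.04361546039581299), (0.3736623227596283, 0.24030931293964386), 73.28006744384766)
```

View pics/w5.png

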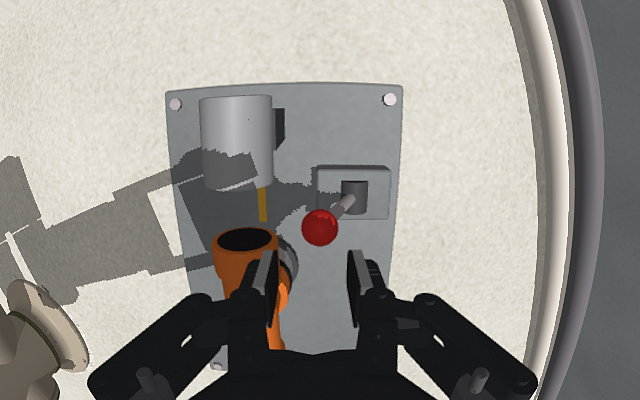

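Wrist view: the knob at (320,228) lies between the fingers, at columns 270 and 352. I shift 3 mm and lower.

Request:
drive_tool --claw '[0.036,0.036,0.036,0.036,0.036,0.036]' --translation '[[0,0.003,0],[0,0,0.02],[0,0,0.02],[0,0,0.02],[0,0,0.01],[0,0,0]]' --rotation '[[0,0,0],[0,0,0],[0,0,0],[0,0,0],[0,0,0],[0,0,0]]'

```text
clock: 16.05
tool_pos: [0.5853, 0.1148, 0.1002]
tool_rot: [[0.292, 0.956, -0.002], [0.956, -0.292, -0.0], [-0.001, -0.002, -1.0]]
force: [0.6, -0.5, 0.1]
finger_gap: 0.0359
```

```bash
python3 s.py
```

```text
16.05 [0.5853 0.1148 0.1002] q6 16.725144453966994 F [ 0.5779 -0.4631  0.1153] T [ 0.0392 -0.005  -0.0422] yaw 73.01403222298347 gap 0.035864595366756215 jt6 [ -0.0394 -51.1056 -19.4397  -0.0002  -0.2569  -0.0015]
```

Request:
drive_tool --claw '[0.036,0.036,0.036,0.036,0.036]' --translation '[[0,0.008,0],[0,0.008,0],[0,0.008,0],[0,0.008,0],[0,0.008,0]]' --rotation '[[0,0,0],[0,0,0],[0,0,0],[0,0,0],[0,0,0]]'

```text
clock: 16.55
tool_pos: [0.6249, 0.1032, 0.1013]
tool_rot: [[0.292, 0.956, 0.001], [0.956, -0.292, 0.0], [0.0, 0.0, -1.0]]
force: [-1.0, 0.1, 0.7]
finger_gap: 0.036
```

Request:
drive_tool --claw '[0.036,0.036,0.036,0.036,0.036,0.036]' --translation '[[0,0.008,0],[0,0.008,0],[0,0.008,0],[0,0.008,0],[0,0.006,0],[0,0,0]]' --rotation '[[0,0,0],[0,0,0],[0,0,0],[0,0,0],[0,0,0],[0,0,0]]'

```text
clock: 17.15
tool_pos: [0.6612, 0.092, 0.101]
tool_rot: [[0.292, 0.956, 0.001], [0.956, -0.292, -0.0], [0.0, 0.001, -1.0]]
force: [0.2, -0.2, -0.3]
finger_gap: 0.0361
```

```bash
python3 s.py; python3 - <<'E'
from m import *
im,d,cm=save('side','s2'); meas(im,d,cm)
im,d,cm=save('wrist','w6'); meas(im,d,cm,True)
cv2.imwrite('pics/s2c.png',cv2.resize(cv2.imread('pics/s2.png')[120:320,180:440],None,fx=2.5,fy=2.5))
E
```

```text
17.15 [0.6612 0.092  0.101 ] q6 14.770521059283398 F [ 0.2345 -0.2063 -0.2761] T [-0.0569  0.0021 -0.0262] yaw 73.0204831052002 gap 0.036057364069225745 jt6 [ -0.1283 -58.4003 -21.9365   0.0042   0.0823  -0.0256]
tee 903 [0.50199447 0.0564685  0.11869866] pca 72.6569501093091 rect ((0.5058557987213135, 0.04915177449584007), (0.14213362336158752, 0.04901362583041191), 73.36125183105469) ztop 0.12763112255042433
knob [0.63940501 0.10170235 0.11577469] 68
stubs [0.54847026 0.18694687] [ 0.46449175 -0.09003933] 73.13339945883175 mid [0.50648101 0.04845377] [646, 327]
plate ((0.5261027216911316, 0.042022690176963806), (0.3818087577819824, 0.24006535112857819), 73.17340850830078)
tee 3324 [0.53328392 0.09508728 0.11820137] pca 66.70879601597221 rect ((0.5110018849372864, 0.059263676404953), (0.11654779314994812, 0.05252359062433243), 72.98274993896484) ztop 0.1270273346776663
knob [0.65722759 0.09536585 0.11890571] 2004
plate ((0.5342394709587097, 0.06626065075397491), (0.3276263475418091, 0.2396857738494873), 73.37689208984375)
```

View pics/s2c.png

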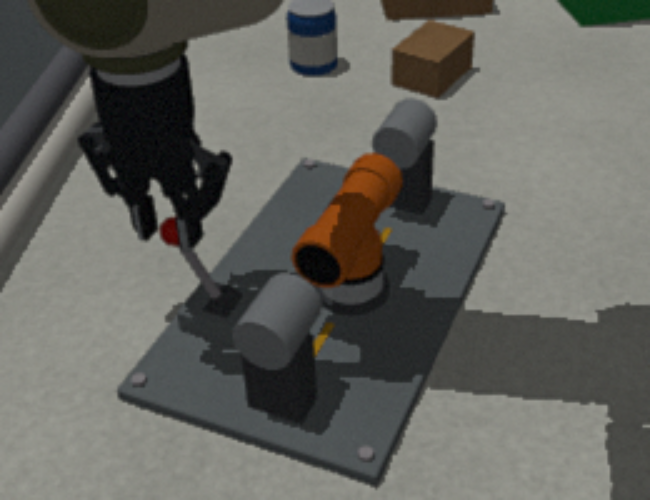

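Side crop: the lever leans fully to +x and the knob at (172,232) sits between the fingers. Computed lock is about 0.98 rad. I nudge 3 mm more, back off and lift clear.

Request:
drive_tool --claw '[0.036,0.036,0.036,0.036,0.036,0.036,0.036,0.036]' --translation '[[0,0.003,0],[0,0,0],[0,-0.005,0],[0,0,-0.02],[0,0,-0.04],[0,0,-0.04],[0,0,-0.03],[0,0,0]]' --rotation '[[0,0,0],[0,0,0],[0,0,0],[0,0,0],[0,0,0],[0,0,0],[0,0,0],[0,0,0]]'

```text
clock: 18.05
tool_pos: [0.6597, 0.0931, 0.2364]
tool_rot: [[0.292, 0.957, 0.01], [0.957, -0.292, -0.0], [0.002, 0.009, -1.0]]
force: [0.1, 0.5, -0.1]
finger_gap: 0.036
```

```bash
python3 s.py; python3 - <<'E'
from m import *
im,d,cm=save('side','s3'); meas(im,d,cm)
im,d,cm=save('wrist','w7'); meas(im,d,cm,True)
a=np.load('pics/side0.npz')['im'];b=cv2.imread('pics/s3.png')
for n,(u0,u1,v0,v1) in dict(tin=(285,325,112,152),carton=(332,375,125,160),coupling=(265,320,345,400)).items(): print(n,np.abs(a[v0:v1,u0:u1].astype(int)-b[v0:v1,u0:u1]).mean())
E
```

```text
18.05 [0.6597 0.0931 0.2364] q6 14.825116945094999 F [ 0.1098  0.4917 -0.0627] T [-0.0431  0.0051  0.0234] yaw 73.04807601306233 gap 0.0360491804647484 jt6 [ -0.2661 -55.454  -24.5882  -0.0067   0.5973  -0.0013]
tee 893 [0.50170174 0.05627379 0.11868001] pca 72.79090662993005 rect ((0.5061232447624207, 0.048964276909828186), (0.14460612833499908, 0.049992021173238754), 73.5966567993164) ztop 0.12767188820938738
knob [0.65033294 0.09827996 0.11640424] 92
stubs [0.54874945 0.18754427] [ 0.46442214 -0.08899133] 73.04133614823631 mid [0.50658579 0.04927647] [648, 332]
plate ((0.5265493392944336, 0.043142274022102356), (0.37962427735328674, 0.2403268963098526), 73.2025146484375)
tee 3326 [0.52330296 0.07425292 0.11843269] pca 73.01877020238788 rect ((0.514939546585083, 0.06319205462932587), (0.10698449611663818, 0.050960179418325424), 75.98907470703125) ztop 0.1271314645874096
knob [0.65736094 0.09327606 0.11928086] 590
stubs [0.55156982 0.18456465] [ 0.46838039 -0.09085576] 73.19330784119511 mid [0.50997511 0.04685444] [3087, 583]
plate ((0.5267624855041504, 0.04177393019199371), (0.3786022663116455, 0.24038806557655334), 73.13835906982422)
tin 6.683125
carton 5.504540420819491
coupling 6.107548209366391
```

View pics/s3.png

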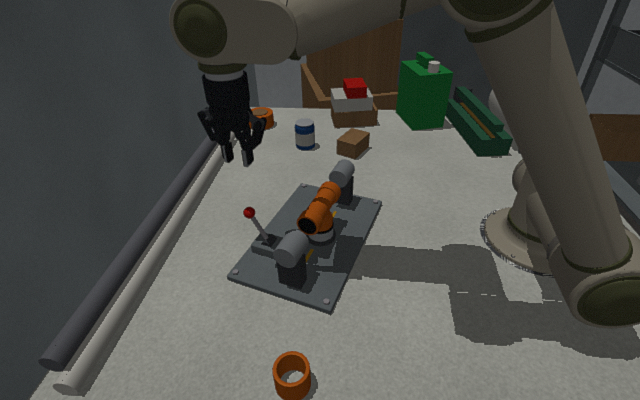

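The lever is over (knob at (249,213)), the tee is in line, the arm is clear, and the carton, tin and coupling have not moved. I hand in.

```bash
python3 -c "
from workcell import manip
print(manip.sign_off())"
```

```text
the job is handed in; nothing more can be done
None
```

I turned the tee about 179° clockwise in two 40 N grips until its run was in line with the stubs, then threw the lock lever over. The job was handed in at about 18 s of the 67 s allowed.

- **Seal:** The turning torque rose from 0.14 to 0.50 N m. That puts the seal's first contact roughly 1.5–1.8 rad into the turn, so about 1.3–1.6 rad of squeeze. I put the seal force at an estimated 30–40 N, inside the 10–70 N window. The contact point is uncertain: the early torque readings were noisy, one reading (at 1.5 rad) did not fit the trend, and the seal force was never measured directly.
- **Alignment:** Once released, the tee measured about 73.5° against the stub line's 73.1°. One late wrist reading gave 76°, but part of the tee was hidden from view. The side view at the same moment gave 73.6° (72.8° by a second fit).
- **Lever:** The last wrist measurement puts the knob at jig x of about +129–130 mm, which is about 0.98–1.0 rad. One side-view reading put it a few mm short, from partly visible points.
- **Rest of the scene:** The carton, tin and coupling look unmoved in the last side picture, and the arm stands clear of everything.

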